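Uncover the test box, hang the cover, hold the blue carrier in the slot

TASK

Lift the yellow cover off the top of the white test box by its black handle and hang it by that handle on both prongs of the steel hook stand, letting go of it there. Then take the blue carrier from its stand, pass its blade down through the slot in the test box until the top of the box lies within the yellow band on the blade, and finish still holding the carrier there upright and still, its flange clear of the box. Leave the orange spare carrier, the screwdriver and the white cup where they are.

Things in the scene. Friction and masses are not known exactly. Their poses are not given: they have to be found in the camera images.
- tester: White test box with a grey top, fixed to the bench, 160 (x) x 200 (y) x 100 (z) mm, hollow (inner floor 92 mm below its top). Origin: centre of its underside, z up. In the middle of its top is the slot, under the cover at first.
- slot (a point): Centre of the slot at the level of the box's top, 100 mm above the bench; axes as the box's. Slot 14 mm along x, 38 mm along y, through a 10 mm top plate, with a 4 mm 45-degree lead-in chamfer (mouth 22 x 46 mm). The carrier's blade is 2 mm narrower and 2 mm thinner than the slot.
- cover: Yellow plate 60 (x) x 130 (y) x 6 mm with a tall black handle, loose on the test box over the slot, 0.1 to 0.2 kg. Origin: centre of its underside, z up. Handle: an arch in the y-z plane, its top bar along y, 10 mm thick in x, 124 mm long, from 70 to 82 mm above the origin, on two 10 mm legs at y = -57 and +57 mm; opening below the bar 104 mm wide, 64 mm high.
- cover_bar (a point): Middle of the handle's top bar, 76 mm above the cover's origin; axes as the cover's.
- hook: Steel hook stand, fixed. Origin: midway between its posts at the bench, z up. Two posts of 8 mm round bar at y = -32 and +32 mm (open between them above 54 mm) bend at 150 mm height into level prongs that point to -x for 100 mm, then turn up at 45 degrees to tips at x = -112 mm, top 166 mm high. Base plate 12 mm thick, x = -85 to +45 mm, 130 mm wide.
- hook_seat (a point): Point midway between the prongs, 55 mm before the posts (stand's x = -55 mm), at the height of the prongs' upper side (154 mm); axes as the stand's. The cover hangs here with its bar across both prongs, along the stand's y, the bar's middle 6 mm above this point. Fingers gripping the bar's middle fit between the prongs.
- carrier: Blue carrier, 0.1 to 0.15 kg. Origin: centre of the blade's lower end, z up. Metal blade 12 (x) x 36 (y) mm from 0 to 80 mm (lowest 5 mm only 8 x 32), yellow band from 43 to 63 mm; flange 34 x 60 mm from 80 to 85 mm; blue grip block 24 (x) x 44 (y) mm from 85 to 121 mm. Starts upright, flange resting on a black stand, blade hanging inside it.
- park: Black stand of the blue carrier, fixed, 64 (x) x 80 (y) x 90 (z) mm, with an opening of 20 x 44 mm in its top for the blade, open at its -x and +x sides. Origin: centre of its underside.
- spare: Orange spare carrier, the same shape as the blue one, in a stand like it; leave it. Origin: lower end of its blade.
- driver: Screwdriver with a red handle lying on the bench; leave it. Origin: underside.
- cup: White cup, 70 mm across, 80 mm high; leave it. Origin: underside.

How it is judged:
By the outcome, as a careful person would: the job done as asked, in the order asked, and still so for the second after the job is handed in, while the arm keeps its last pose, push and grip.
It also fails if it takes over 61 s, if anything falls off the work surface, if the arm or the gripper's body presses on something with over 40 N, if the wrist force passes 120 N, or if a joint passes its speed limit or range.

ROBOT

A 6-joint arm with a two-finger parallel gripper is mounted at the origin on the work surface. World frame = base frame: x ahead of the robot, y to its left, z up, the work surface at z = 0. Lengths are in mm, angles in rad, forces in N, time in s.
With the tool pointing down it reaches from about 400 to 825 mm from the base axis. Payload 7 kg.
Tool frame: the origin (TCP) lies on the centre line of the jaws, within the pads' length; the fingertips stand 17 mm ahead of it and the grasp point (between the pads) lies 2 mm behind it (arm.tips_ahead is the distance from the TCP to the fingertips, in mm); x points along the fingers, y is the direction in which the jaws open and shut, and the axes are right-handed (so a half turn about x gives the same grasp; the last joint's range is limited). The gripper opens to 85 mm and grips with 20 to 120 N. Pads are 22 mm wide; open, the fingers measure 114 mm over their backs; the gripper's body (76 mm by 85 mm) begins 54 mm behind the grasp point. The pads swing forward as they close: fully open they stand 13 mm farther back than shut.
Start: joints at [1.631, 0.359, 0.012, 0, -1.224, -0.288], TCP at [152.449, 657.537, 248.302] pointing down, gripper open.
Joint ranges: [-3.07, 3.07], [-1.43, 2.12], [-1.02, 1.25], [-3.03, 1.67], [-3.05, -0], [-3.03, 3.03]. Speed limits (rad/s): [2.39, 2.39, 3.01, 3.14, 3.14, 3.14].

INTERFACE

Orientations are given as a 3x3 rotation matrix whose columns are the frame's x, y, z axes.
In Python, from workcell import arm, imaging, hand_in gives the robot as it stands.
- The arm moves only by the tool carry_out, never from a script. Its argument "plan" is a list of rows, each an object with "slide": the shift along the world's x, y, z in m, a list of three; "dr": the turn, a rotation vector about the world's x, y, z in rad, a list of three. In form: [{"slide": [dx, dy, dz], "dr": [wx, wy, wz]}, ...]. A call has 1 to 20 rows; each row is the pose to reach, as a shift and turn from the pose commanded when the call began; what a row does not reach only later rows make up. A row lasts 1/10 s, in which the tool goes at most 50 mm and 8.59 degrees, less where a joint would pass 70% of its speed; a pose out of reach is approached as far as the arm can. A call with a gripper value outside its range is refused whole. "jaw" is the opening, from 0 (shut) to 1 (fully open), set as the call begins (left out, the last holds). The fingers move at their own pace and stop on an object; the grip force is fixed at half the most. Time passes only in rows, so rows that repeat a pose let the fingers close. It gives the time, the measured TCP pose, the force and the opening at its end, in the units of the state.
- arm.get_obs(): the state, without advancing time (a new reading comes with each control period).
- imaging.read_camera(name): name is "scene" or "top"; returns a dict with "image" (420x560x3 uint8, red, green, blue), "depth" (420x560 float32, mm along the optical axis (not along the pixel's ray), 0 where there is no reading), "camera_matrix" (3x3 intrinsics, pixels), "rvec" (rotation vector, rad) and "tvec" (3), from world to camera coordinates, as OpenCV has them. Camera axes: x right, y down, z forward; pixel columns grow to the right and rows downward; lengths in mm; the calibration is good to about 2 mm. A picture is of the moment at which its call begins.
- hand_in(): hands the job in, once; it reports no verdict.
The state is a dict: "time_s": time; "q": joint angles; "joint_velocities": joint speeds; "effort": joint torques, N m; "ee_pos": TCP position; "eef_rot": TCP orientation; "contact_force": force on the tool from outside, world axes, zero at the start; "wrist_torque": the same for the moment, N m; "opening": finger opening in mm.
Only numpy, scipy, OpenCV 4.12 (cv2) and the standard library are available. Lean on these libraries where they do the work, as an engineer would, in place of code of your own. Each camera call takes 0.05 s, during which the arm holds its last target. There are 200 camera calls.

## Working session

There is one attempt and no reset: what is moved stays moved. The work goes in short steps, Python scripts to look and compute and a tool call to move; the robot and the scene stay as the last step left them, time stands still between calls to the robot, and variables do not carry over. Pictures are saved under pics/ and viewed, about 8 in all and at most 12, crops included, and the job is handed in when it is done.

Besides the shell and the picture viewer there is one more tool, called after ">>>" as name(argument=value, ...) on one line, values as JSON. carry_out: Moves the arm, as the interface text tells. Its arguments: {"type":"object","properties":{"plan":{"type":"array","items":{"type":"object","properties":{"slide":{"type":"array","items":{"type":"number"}},"dr":{"type":"array","items":{"type":"number"}}}}},"jaw":{"type":"number"}},"required":["plan"]}

```bash
mkdir -p pics; cat > h.py <<'E'
import numpy as np, cv2
from workcell import arm, imaging, hand_in
def cam(n):
    c=imaging.read_camera(n); R=cv2.Rodrigues(np.array(c["rvec"],float))[0]
    c["R"]=R; c["t"]=np.array(c["tvec"],float).ravel(); c["K"]=np.array(c["camera_matrix"]); return c
def cloud(c):
    v,u=np.mgrid[0:420,0:560]; d=c["depth"]; K=c["K"]
    p=np.stack([(u-K[0,2])/K[0,0]*d,(v-K[1,2])/K[1,1]*d,d],-1)
    P=(p-c["t"])@c["R"]; P[d<=0]=np.nan; return P
def save(c,name,crop=None,s=1):
    im=c["image"][...,::-1]
    if crop: a,b,e,f=crop; im=im[b:f,a:e]
    cv2.imwrite("pics/"+name,cv2.resize(im,None,fx=s,fy=s,interpolation=cv2.INTER_CUBIC))
E
python3 - <<'E'
from h import *
o=arm.get_obs(); print({k:np.round(v,3).tolist() for k,v in o.items()})
a=cam("scene");b=cam("top")
print(a["K"],-a["R"].T@a["t"],-b["R"].T@b["t"],b["K"])
im=np.vstack([a["image"],b["image"]])
save(a,"s0.png",s=1.4); save(b,"t0.png",s=1.4)
np.savez("c0.npz",s=cloud(a),t=cloud(b),si=a["image"],ti=b["image"])
E
```

```text
{'time_s': 0.0, 'q': [1.631, 0.359, 0.011, -0.0, -1.224, -0.288], 'joint_velocities': [0.001, -0.001, -0.0, -0.0, -0.0, 0.0], 'effort': [0.0, -58.332, 29.342, 6.936, -0.006, -0.0], 'ee_pos': [152.378, 657.093, 247.335], 'eef_rot': [[-0.0, -0.226, -0.974], [-0.002, -0.974, 0.226], [-1.0, 0.002, -0.0]], 'contact_force': [0.437, -0.43, 0.077], 'wrist_torque': [-0.005, 0.003, -0.013], 'opening': 85.516}
[[499.71656565   0.         284.74578246]
 [  0.         499.71656565 216.04993883]
 [  0.           0.           1.        ]] [1455.99542796 -427.43816585 1013.13340591] [ 483.65896378    4.95882181 1177.89615058] [[401.99086152   0.         281.90838962]
 [  0.         401.99086152 210.97009814]
 [  0.           0.           1.        ]]
```

View pics/s0.png

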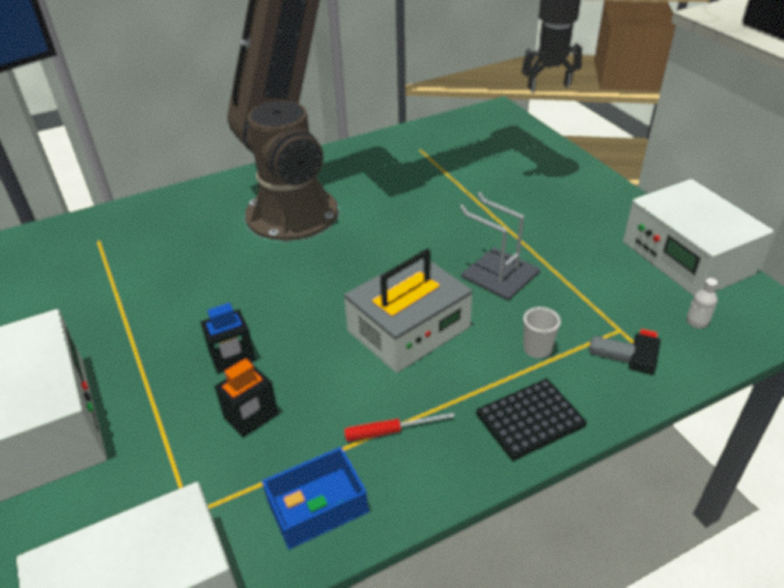

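View pics/t0.png

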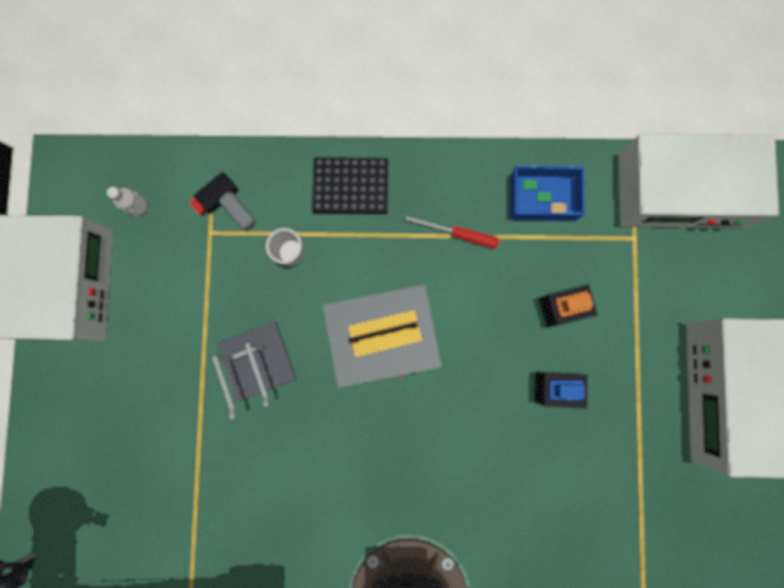

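The scene view shows the blue carrier at about (225,320), the box with its cover at (410,295), and the hook at (500,240). In the top view the box is at (382,336), the blue carrier at (568,390), the hook at (255,365) with its prongs pointing toward the robot, the cup at (284,247) and the driver at (450,232). Next I'll measure positions from the depth clouds.

```bash
cat > m.py <<'E'
from h import *
def rect(P,mask):
    Q=P[mask]; r=cv2.minAreaRect(Q[:,:2].astype(np.float32)); (c,s,a)=r
    return f"n={len(Q)} c=({c[0]:.1f},{c[1]:.1f}) size=({s[0]:.1f},{s[1]:.1f}) ang={a:.1f} zmed={np.median(Q[:,2]):.1f} mean={Q.mean(0).round(1)}"
if __name__=="__main__":
    d=np.load("c0.npz")
    for k in "ts":
        P=d[k]; im=d[k+"i"].astype(int); hsv=cv2.cvtColor(d[k+"i"],cv2.COLOR_RGB2HSV); H,S,V=cv2.split(hsv)
        x,y,z=P[...,0],P[...,1],P[...,2]
        w=(x>250)&(x<750)&(abs(y)<420)
        print(k)
        box=w&(z>92)&(z<112)&(abs(y-30)<150)&(x>300)&(x<560)
        print("boxtop all",rect(P,box))
        print("yellow",rect(P,box&(S>120)&(H>18)&(H<35)))
        print("bar",rect(P,w&(z>165)&(z<195)&(y<150)&(y>-100)))
        print("blueblk",rect(P,w&(z>122)&(z<140)&(y<-100)&(H>95)&(H<130)&(S>100)))
        print("orange",rect(P,w&(z>122)&(z<140)&(y<-100)&(H<20)&(S>100)))
        print("hook hi",rect(P,w&(z>135)&(z<180)&(y>130)&(x<470)))
        print("base",rect(P,w&(z>7)&(z<22)&(y>130)&(x<470)))
        print("stand top",rect(P,w&(z>80)&(z<100)&(y<-150)&(V<70)))
        print("cup",rect(P,w&(z>60)&(z<90)&(y>100)&(x>440)))
        m=w&(z>135)&(z<180)&(y>130)&(x<470); print(P[m][::max(1,m.sum()//40)].round(0).astype(int).tolist())
E
python3 m.py
```

```text
t
boxtop all n=3162 c=(510.0,62.7) size=(139.8,200.6) ang=12.0 zmed=102.4 mean=[497.9  66.5 103.1]
yellow n=803 c=(523.3,57.2) size=(58.1,127.4) ang=15.0 zmed=107.5 mean=[520.7  57.6 107.4]
bar n=211 c=(524.1,57.6) size=(10.1,123.3) ang=14.7 zmed=183.1 mean=[524.   57.4 182.9]
blueblk n=176 c=(424.4,-285.7) size=(22.9,43.5) ang=1.4 zmed=131.4 mean=[ 424.3 -285.4  131.7]
orange n=164 c=(587.0,-302.0) size=(23.2,43.4) ang=15.1 zmed=132.3 mean=[ 586.8 -301.2  131.9]
hook hi n=251 c=(429.0,314.4) size=(112.2,72.0) ang=21.6 zmed=155.3 mean=[422.6 316.3 155.9]
base n=1043 c=(361.6,273.3) size=(216.3,283.5) ang=1.1 zmed=13.6 mean=[431.9 322.8  13.4]
stand top n=579 c=(507.0,-295.9) size=(90.9,232.9) ang=86.4 zmed=90.8 mean=[ 496.5 -285.    90.6]
cup n=222 c=(596.2,295.2) size=(68.7,278.6) ang=73.3 zmed=78.8 mean=[680.6 273.9  76. ]
[[469, 366, 158], [467, 362, 155], [464, 361, 158], [461, 363, 158], [463, 290, 152], [460, 292, 156], [458, 291, 156], [455, 290, 160], [453, 291, 157], [450, 291, 156], [446, 353, 155], [444, 353, 153], [441, 353, 155], [439, 355, 156], [436, 356, 152], [438, 2
[... 1319 characters left out ...]
2], [374, 315, 158], [381, 322, 156], [387, 325, 154], [389, 325, 152], [389, 325, 148], [399, 333, 152], [403, 330, 151], [392, 257, 165], [406, 332, 149], [420, 336, 156], [410, 333, 147], [423, 338, 153], [399, 257, 162], [423, 339, 149], [428, 350, 149], [424, 338, 146], [437, 344, 152], [402, 259, 156], [439, 342, 150], [449, 350, 154], [405, 264, 153], [444, 350, 147], [457, 355, 153], [411, 267, 152], [455, 350, 150], [464, 358, 153], [421, 265, 154], [459, 354, 147], [415, 265, 148], [429, 270, 154], [467, 356, 148], [435, 267, 155], [437, 279, 153], [435, 274, 149], [449, 278, 157], [445, 282, 149], [444, 279, 146], [458, 283, 153], [456, 282, 148], [467, 288, 154], [468, 291, 149]]
```

```bash
python3 - <<'E'
import numpy as np,cv2
d=np.load("c0.npz"); a=d["ti"][225:315,140:320,::-1]
cv2.imwrite("pics/t1.png",cv2.resize(a,None,fx=4.4,fy=4.4,interpolation=cv2.INTER_CUBIC))
E
```

```text
(no output)
```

View pics/t1.png

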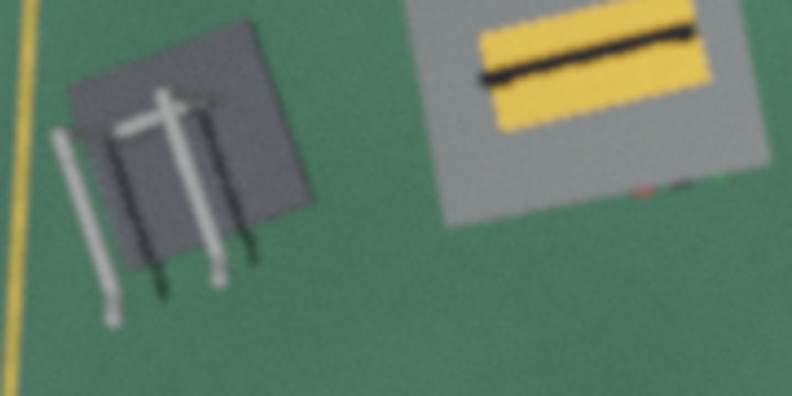

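The crop shows the two prongs, with tips at (112,318) and (220,280), the base plate, and the bar running from (485,80) to (690,32). The two cameras disagree by about 6 mm in y, so I'll check them against the gripper. First I'll fit the box and prongs.

```bash
cat > f.py <<'E'
from m import *
d=np.load("c0.npz")
for k in "ts":
    P=d[k]; H,S,V=cv2.split(cv2.cvtColor(d[k+"i"],cv2.COLOR_RGB2HSV)); x,y,z=P[...,0],P[...,1],P[...,2]
    m=(z>93)&(z<112)&(x>380)&(x<660)&(y>-90)&(y<200)
    print(k,"box",rect(P,m))
    m=(z>145)&(z<160)&(y>230)&(y<400)&(x>340)&(x<500); Q=P[m]
    a=np.radians(21); s=-np.sin(a)*Q[:,0]+np.cos(a)*Q[:,1]; mid=(s.min()+s.max())/2
    for g in (s<mid,s>=mid):
        l=cv2.fitLine(Q[g][:,:2].astype(np.float32),cv2.DIST_HUBER,0,.01,.01).ravel(); q=Q[g]
        print(" prong",g.sum(),np.degrees(np.arctan(l[1]/l[0])).round(1),l[2:].round(1),"x",q[:,0].min().round(),q[:,0].max().round(),"z",np.median(q[:,2]).round(1))
    m=(z>160)&(z<185)&(y>230)&(y<400)&(x>340)&(x<500);print(" tips",P[m].round(0).astype(int).tolist())
    m=(z>6)&(z<19)&(y>200)&(y<420)&(x>330)&(x<560)&(S<90)
    print(" base",rect(P,m))
    m=(z>83)&(z<100)&(y<-200)&(x<490)&(x>350); print(" park+flange",rect(P,m))
    m=(z>-8)&(z<4)&(abs(y)<400)&(x>250)&(x<700); print(" bench z",np.median(z[m]).round(1))
E
python3 f.py
```

```text
t box n=4233 c=(519.9,64.9) size=(160.1,200.4) ang=12.2 zmed=102.2 mean=[519.   64.6 102.7]
 prong 135 21.7 [449.5 287.4] x 401.0 498.0 z 155.3
 prong 135 21.8 [426.2 346.7] x 375.0 474.0 z 154.7
 tips [[398, 270, 160], [399, 266, 165], [399, 264, 162], [396, 268, 165], [396, 266, 165], [396, 264, 161], [394, 268, 166], [394, 264, 171], [394, 264, 164], [391, 268, 164], [392, 265, 167], [392, 263, 166], [389, 266, 163], [389, 263, 164], [377, 329, 162], [377, 327, 161], [377, 325, 160], [375, 329, 163], [375, 327, 162], [373, 328, 164], [373, 325, 165], [373, 324, 162], [370, 329, 162], [371, 324, 168], [371, 321, 170], [368, 327, 168], [368, 324, 169], [368, 323, 165], [366, 322, 166]]
 base n=1808 c=(443.7,309.4) size=(209.8,211.4) ang=88.2 zmed=13.6 mean=[465.3 327.2  13.6]
 park+flange n=781 c=(422.4,-402.3) size=(313.4,138.4) ang=89.0 zmed=91.3 mean=[ 424.5 -361.2   91.5]
 bench z 1.0
s box n=2490 c=(519.7,59.2) size=(165.3,203.7) ang=12.0 zmed=99.7 mean=[534.4  51.7 100.3]
 prong 94 21.7 [447.4 279.7] x 391.0 499.0 z 151.6
 prong 91 21.5 [422.6 338.3] x 371.0 477.0 z 151.2
 tips [[364, 318, 162], [369, 318, 165], [369, 315, 162], [370, 318, 162], [372, 320, 162], [392, 257, 165], [392, 261, 164], [392, 257, 162], [398, 258, 165], [395, 262, 162], [399, 257, 162], [401, 259, 162]]
 base n=1007 c=(465.8,323.3) size=(132.7,137.2) ang=21.5 zmed=10.6 mean=[471.  318.5  10.6]
 park+flange n=478 c=(425.6,-407.4) size=(311.1,137.3) ang=88.4 zmed=89.6 mean=[ 435.3 -339.2   90.1]
 bench z -1.1
```

>>> carry_out(plan=[{"slide": [0.01,-0.016,0.02],"dr": [0,0,-0.03]},{"slide": [0.03,-0.048,0.05],"dr": [0,0,-0.1]},{"slide": [0.054,-0.087,0.07],"dr": [0,0,-0.17]},{"slide": [0.078,-0.126,0.08],"dr": [0,0,-0.24]},{"slide": [0.102,-0.165,0.08],"dr": [0,0,-0.31]},{"slide": [0.126,-0.204,0.08],"dr": [0,0,-0.38]},{"slide": [0.15,-0.243,0.08],"dr": [0,0,-0.45]},{"slide": [0.174,-0.282,0.08],"dr": [0,0,-0.52]},{"slide": [0.198,-0.321,0.08],"dr": [0,0,-0.59]},{"slide": [0.222,-0.36,0.08],"dr": [0,0,-0.66]},{"slide": [0.246,-0.399,0.07],"dr": [0,0,-0.73]},{"slide": [0.27,-0.438,0.06],"dr": [0,0,-0.8]},{"slide": [0.294,-0.477,0.04],"dr": [0,0,-0.87]},{"slide": [0.318,-0.516,0.02],"dr": [0,0,-0.94]},{"slide": [0.342,-0.555,0.01],"dr": [0,0,-1.01]},{"slide": [0.36,-0.58,0.0],"dr": [0,0,-1.07]},{"slide": [0.37,-0.598,0.0],"dr": [0,0,-1.089]},{"slide": [0.372,-0.602,0.0],"dr": [0,0,-1.089]},{"slide": [0.372,-0.602,0.0],"dr": [0,0,-1.089]}])

```text
time_s: 2.0
ee_pos: [524.4, 55.0, 247.9]
eef_rot: [[-0.001, -0.968, -0.25], [-0.0, -0.25, 0.968], [-1.0, 0.001, -0.0]]
contact_force: [0.1, 0.6, 0.1]
opening: 85.1
```

```bash
python3 - <<'E'
from m import *
o=arm.get_obs(); print({k:np.round(o[k],3).tolist() for k in("time_s","ee_pos","eef_rot","q","opening")})
a=cam("scene");b=cam("top")
for k,c in (("t",b),("s",a)):
    P=cloud(c); p=np.array(o["ee_pos"]); z=P[...,2]
    near=np.hypot(P[...,0]-p[0],P[...,1]-p[1])<110
    for lo,hi in((200,290),(290,310),(310,340),(340,380),(380,420)):
        m=near&(z>lo)&(z<hi)
        if m.sum()>15: print(k,lo,rect(P,m), (P[m][:,:2].min(0)).round(),P[m][:,:2].max(0).round())
A=cv2.resize(a["image"][100:260,200:360],None,fx=3.7,fy=3.7,interpolation=cv2.INTER_CUBIC)
B=cv2.resize(b["image"][160:320,60:220+60],None,fx=3.7,fy=3.7,interpolation=cv2.INTER_CUBIC)
cv2.imwrite("pics/a1.png",A[...,::-1]);
np.savez("c1.npz",s=cloud(a),t=cloud(b),si=a["image"],ti=b["image"])
E
```

```text
{'time_s': 2.0, 'ee_pos': [524.394, 54.972, 247.912], 'eef_rot': [[-0.001, -0.968, -0.25], [-0.0, -0.25, 0.968], [-1.0, 0.001, -0.0]], 'q': [0.477, 0.116, -0.311, -0.0, -1.144, -0.224], 'opening': 85.124}
t 290 n=28 c=(466.3,39.9) size=(27.0,25.2) ang=26.9 zmed=298.1 mean=[470.4  39.8 298.8] [453.  28.] [483.  57.]
t 310 n=31 c=(464.7,42.0) size=(19.6,23.2) ang=13.6 zmed=331.5 mean=[463.4  40.4 328.8] [453.  29.] [477.  54.]
t 340 n=86 c=(465.5,42.3) size=(20.3,23.1) ang=46.1 zmed=349.0 mean=[466.3  42.8 348.5] [458.  29.] [479.  56.]
s 200 n=226 c=(527.4,49.4) size=(137.5,27.3) ang=10.9 zmed=266.6 mean=[524.1  48.6 266.9] [461.  24.] [592.  76.]
s 290 n=238 c=(526.8,49.5) size=(150.4,32.6) ang=14.8 zmed=300.5 mean=[537.7  49.9 300.6] [451.  22.] [600.  83.]
s 310 n=420 c=(529.4,47.3) size=(145.0,35.0) ang=19.5 zmed=326.3 mean=[541.2  47.4 325.4] [460.  22.] [598.  84.]
s 340 n=399 c=(530.3,40.6) size=(139.8,53.3) ang=23.4 zmed=362.1 mean=[553.1  46.1 360. ] [461.  14.] [595.  82.]
s 380 n=388 c=(545.3,40.9) size=(85.7,44.3) ang=65.2 zmed=397.8 mean=[550.6  38.8 397.1] [511.   8.] [571.  84.]
```

View pics/a1.png

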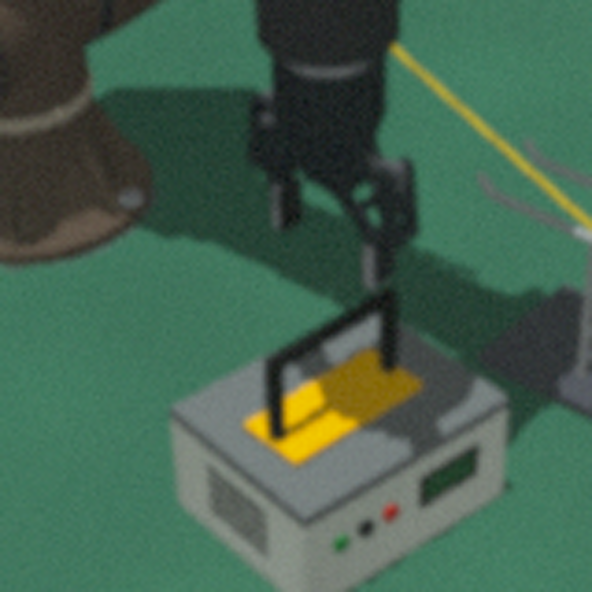

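The scene view shows the jaws straddling the bar at about (330,330). The top camera agrees with the gripper's known pose and the scene camera is about 5 mm low in y, so I'll use the top camera. Next I descend and grip.

>>> carry_out(plan=[{"slide": [0,0.001,-0.01],"dr": [0,0,0]},{"slide": [0,0.002,-0.03],"dr": [0,0,0]},{"slide": [0,0.002,-0.05],"dr": [0,0,0]},{"slide": [0,0.002,-0.065],"dr": [0,0,0]},{"slide": [0,0.002,-0.074],"dr": [0,0,0]},{"slide": [0,0.002,-0.074],"dr": [0,0,0]}])

```text
time_s: 2.7
ee_pos: [523.5, 57.9, 173.0]
eef_rot: [[-0.002, -0.968, -0.252], [-0.001, -0.252, 0.968], [-1.0, 0.002, -0.0]]
contact_force: [-0.0, -0.5, -0.0]
opening: 85.2
```

>>> carry_out(plan=[{"slide": [0,0,0]},{"slide": [0,0,0]},{"slide": [0,0,0]},{"slide": [0,0,0]},{"slide": [0,0,0]},{"slide": [0,0,0]},{"slide": [0,0,0]},{"slide": [0,0,0]},{"slide": [0,0,0]},{"slide": [0,0,0]}], jaw=0)

```text
invalid input
```

>>> carry_out(plan=[{"slide": [0,0,0],"dr": [0,0,0]},{"slide": [0,0,0],"dr": [0,0,0]},{"slide": [0,0,0],"dr": [0,0,0]},{"slide": [0,0,0],"dr": [0,0,0]},{"slide": [0,0,0],"dr": [0,0,0]},{"slide": [0,0,0],"dr": [0,0,0]},{"slide": [0,0,0],"dr": [0,0,0]},{"slide": [0,0,0],"dr": [0,0,0]},{"slide": [0,0,0],"dr": [0,0,0]},{"slide": [0,0,0],"dr": [0,0,0]}], jaw=0)

```text
time_s: 3.7
ee_pos: [524.4, 57.5, 174.4]
eef_rot: [[-0.0, -0.968, -0.251], [-0.0, -0.251, 0.968], [-1.0, 0.0, -0.0]]
contact_force: [-2.4, 0.1, 2.1]
opening: 8.9
```

>>> carry_out(plan=[{"slide": [0,0,0.003],"dr": [0,0,0]},{"slide": [0,0,0.01],"dr": [0,0,0]},{"slide": [0,0,0.022],"dr": [0,0,0]},{"slide": [0,0,0.037],"dr": [0,0,0]},{"slide": [0,0,0.054],"dr": [0,0,0]},{"slide": [0,0,0.071],"dr": [0,0,0]},{"slide": [0,0,0.088],"dr": [0,0,0]},{"slide": [0,0,0.103],"dr": [0,0,0]},{"slide": [0,0,0.115],"dr": [0,0,0]},{"slide": [0,0,0.12],"dr": [0,0,0]},{"slide": [0,0,0.12],"dr": [0,0,0]}])

```text
time_s: 4.8
ee_pos: [524.7, 57.7, 295.1]
eef_rot: [[0.001, -0.968, -0.251], [0.001, -0.251, 0.968], [-1.0, -0.001, 0.0]]
contact_force: [-0.2, -0.6, -2.0]
opening: 8.6
```

```bash
python3 - <<'E'
from m import *
o=arm.get_obs(); print(np.round(o["contact_force"],2),o["opening"])
c=cam("top"); a=cam("scene"); np.savez("c2.npz",s=cloud(a),t=cloud(c),si=a["image"],ti=c["image"])
P=cloud(c);x,y,z=P[...,0],P[...,1],P[...,2]
# rays onto plane z=100 for the slot; crop images
A=cv2.resize(a["image"][90:270,190:370],(590,590),interpolation=cv2.INTER_CUBIC)
cv2.imwrite("pics/a2.png",A[...,::-1])
E
```

```text
[-0.24 -0.56 -2.  ] 8.587750991905644
```

View pics/a2.png

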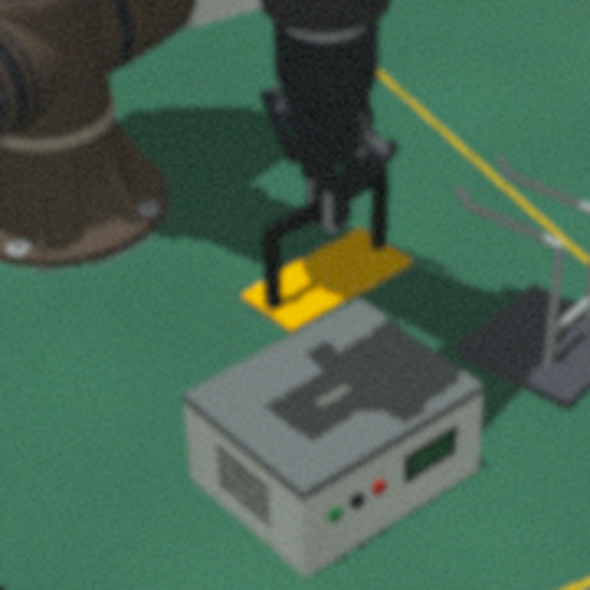

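The cover is lifted and level, at (325,280), and the slot in the box is exposed at (335,395). Next I carry it to the front of the prongs.

>>> carry_out(plan=[{"slide": [-0.004,0.005,0],"dr": [0,0,0]},{"slide": [-0.013,0.015,0],"dr": [0,0,0.01]},{"slide": [-0.028,0.031,0],"dr": [0,0,0.02]},{"slide": [-0.046,0.051,0],"dr": [0,0,0.03]},{"slide": [-0.064,0.071,0],"dr": [0,0,0.04]},{"slide": [-0.082,0.091,0],"dr": [0,0,0.055]},{"slide": [-0.1,0.111,0],"dr": [0,0,0.07]},{"slide": [-0.118,0.131,0],"dr": [0,0,0.08]},{"slide": [-0.136,0.151,0],"dr": [0,0,0.09]},{"slide": [-0.154,0.17,0],"dr": [0,0,0.1]},{"slide": [-0.17,0.188,0],"dr": [0,0,0.11]},{"slide": [-0.183,0.202,0],"dr": [0,0,0.12]},{"slide": [-0.191,0.211,0],"dr": [0,0,0.125]},{"slide": [-0.195,0.216,0],"dr": [0,0,0.125]},{"slide": [-0.195,0.216,0],"dr": [0,0,0.125]},{"slide": [-0.195,0.216,0],"dr": [0,0,0.125]}])

```text
time_s: 6.5
ee_pos: [329.6, 273.3, 294.2]
eef_rot: [[-0.0, -0.929, -0.37], [-0.0, -0.37, 0.929], [-1.0, 0.0, -0.0]]
contact_force: [0.1, 0.7, -1.6]
opening: 8.6
```

>>> carry_out(plan=[{"slide": [0,0,-0.005],"dr": [0,0,0]},{"slide": [0,0,-0.018],"dr": [0,0,0]},{"slide": [0,0,-0.035],"dr": [0,0,0]},{"slide": [0,0,-0.055],"dr": [0,0,0]},{"slide": [0,0,-0.075],"dr": [0,0,0]},{"slide": [0,0,-0.092],"dr": [0,0,0]},{"slide": [0,0,-0.103],"dr": [0,0,0]},{"slide": [0,0,-0.106],"dr": [0,0,0]},{"slide": [0,0,-0.106],"dr": [0,0,0]},{"slide": [0,0,-0.106],"dr": [0,0,0]}])

```text
time_s: 7.5
ee_pos: [329.9, 273.9, 189.0]
eef_rot: [[0.001, -0.929, -0.37], [0.001, -0.37, 0.929], [-1.0, -0.001, 0.001]]
contact_force: [-0.3, 0.7, -2.0]
opening: 8.9
```

```bash
cat > v.py <<'E'
import sys
from m import *
n=sys.argv[1]; c0=[int(i) for i in sys.argv[2].split(",")]; c1=[int(i) for i in sys.argv[3].split(",")]
a=cam("scene"); c=cam("top"); np.savez(n+".npz",s=cloud(a),t=cloud(c),si=a["image"],ti=c["image"])
f=lambda im,b: cv2.resize(im[b[1]:b[1]+b[2],b[0]:b[0]+b[2]],(400,400),interpolation=cv2.INTER_CUBIC)
cv2.imwrite("pics/"+n+".png",np.hstack([f(a["image"],c0),f(c["image"],c1)])[...,::-1])
E
python3 v.py h1 270,90,140 120,210,140; python3 - <<'E'
from h import *
o=arm.get_obs(); print({k:np.round(o[k],3).tolist() for k in("time_s","ee_pos","eef_rot","q","contact_force")})
E
```

```text
{'time_s': 7.6, 'ee_pos': [329.748, 273.976, 189.047], 'eef_rot': [[0.001, -0.929, -0.37], [0.001, -0.37, 0.929], [-1.0, -0.001, 0.001]], 'q': [1.157, -0.007, -0.59, 0.0, -0.987, -0.778], 'contact_force': [-0.28, 0.545, -1.455]}
```

View pics/h1.png

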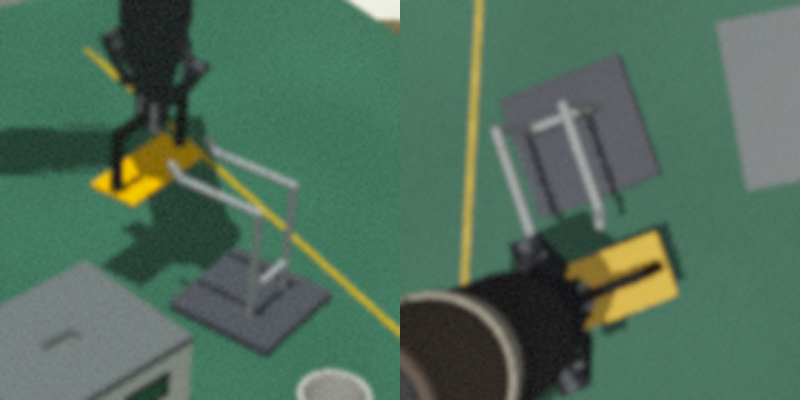

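The cover is in front of the prongs, with the tips at (170,165) and (210,148) lined up between bar and plate. Next I slide it in along the prongs.

>>> carry_out(plan=[{"slide": [0.004,0.0015,0],"dr": [0,0,0]},{"slide": [0.012,0.005,0],"dr": [0,0,0]},{"slide": [0.023,0.009,0],"dr": [0,0,0]},{"slide": [0.035,0.014,0],"dr": [0,0,0]},{"slide": [0.047,0.0187,0],"dr": [0,0,0]},{"slide": [0.059,0.0235,0],"dr": [0,0,0]},{"slide": [0.071,0.0283,0],"dr": [0,0,0]},{"slide": [0.083,0.033,0],"dr": [0,0,0]},{"slide": [0.093,0.037,0],"dr": [0,0,0]},{"slide": [0.1,0.0398,0],"dr": [0,0,0]},{"slide": [0.102,0.0406,0],"dr": [0,0,0]},{"slide": [0.102,0.0406,0],"dr": [0,0,0]},{"slide": [0.102,0.0406,-0.01],"dr": [0,0,0]},{"slide": [0.102,0.0406,-0.018],"dr": [0,0,0]},{"slide": [0.102,0.0406,-0.023],"dr": [0,0,0]},{"slide": [0.102,0.0406,-0.026],"dr": [0,0,0]},{"slide": [0.102,0.0406,-0.028],"dr": [0,0,0]},{"slide": [0.102,0.0406,-0.029],"dr": [0,0,0]},{"slide": [0.102,0.0406,-0.029],"dr": [0,0,0]}])

```text
time_s: 9.5
ee_pos: [431.5, 314.2, 159.3]
eef_rot: [[0.0, -0.929, -0.37], [0.0, -0.37, 0.929], [-1.0, -0.0, 0.0]]
contact_force: [-0.2, 0.1, -1.0]
opening: 9.0
```

>>> carry_out(plan=[{"slide": [0,0,-0.0005],"dr": [0,0,0]},{"slide": [0,0,-0.001],"dr": [0,0,0]},{"slide": [0,0,-0.0015],"dr": [0,0,0]},{"slide": [0,0,-0.0015],"dr": [0,0,0]}])

```text
time_s: 9.9
ee_pos: [431.5, 314.2, 158.0]
eef_rot: [[0.0, -0.929, -0.37], [0.0, -0.37, 0.929], [-1.0, -0.0, 0.0]]
contact_force: [0.3, -1.2, -0.8]
opening: 8.7
```

```bash
python3 v.py h2 270,90,140 120,190,140
```

```text
(no output)
```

View pics/h2.png

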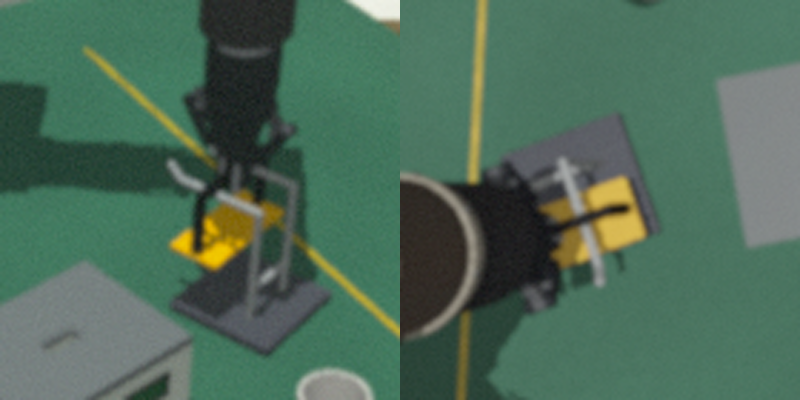

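The bar lies across the prongs about mid-length, at roughly (215,185) in the left view. I'll lower until there is contact.

>>> carry_out(plan=[{"slide": [0,0,-0.0005],"dr": [0,0,0]},{"slide": [0,0,-0.001],"dr": [0,0,0]},{"slide": [0,0,-0.0015],"dr": [0,0,0]},{"slide": [0,0,-0.0015],"dr": [0,0,0]}])

```text
time_s: 10.4
ee_pos: [431.6, 314.2, 157.7]
eef_rot: [[0.001, -0.929, -0.37], [0.001, -0.37, 0.929], [-1.0, -0.001, 0.0]]
contact_force: [-4.9, -1.8, 11.5]
opening: 8.7
```

Contact reads 11.5 N. I'll release and rise.

>>> carry_out(plan=[{"slide": [0,0,0.0008],"dr": [0,0,0]},{"slide": [0,0,0.0008],"dr": [0,0,0]},{"slide": [0,0,0.0008],"dr": [0,0,0]},{"slide": [0,0,0.0008],"dr": [0,0,0]},{"slide": [0,0,0.0008],"dr": [0,0,0]},{"slide": [0,0,0.0008],"dr": [0,0,0]},{"slide": [0,0,0.0008],"dr": [0,0,0]}], jaw=0.6)

```text
time_s: 11.1
ee_pos: [431.5, 314.1, 157.0]
eef_rot: [[-0.0, -0.929, -0.37], [-0.0, -0.37, 0.929], [-1.0, 0.0, -0.0]]
contact_force: [-0.3, 0.1, 0.1]
opening: 51.1
```

>>> carry_out(plan=[{"slide": [0,0,0.005],"dr": [0,0,0]},{"slide": [0,0,0.015],"dr": [0,0,0]},{"slide": [0,0,0.03],"dr": [0,0,0]},{"slide": [0,0,0.05],"dr": [0,0,0]},{"slide": [0,0,0.075],"dr": [0,0,0]},{"slide": [0,0,0.1],"dr": [0,0,0]},{"slide": [0,0,0.125],"dr": [0,0,0]},{"slide": [0,0,0.14],"dr": [0,0,0]},{"slide": [0,0,0.145],"dr": [0,0,0]}])

```text
time_s: 12.0
ee_pos: [432.0, 314.6, 305.0]
eef_rot: [[0.003, -0.929, -0.37], [0.003, -0.37, 0.929], [-1.0, -0.004, 0.002]]
contact_force: [-0.9, -0.2, 0.5]
opening: 51.3
```

```bash
python3 v.py h3 270,90,140 120,190,140; python3 - <<'E'
from m import *
d=np.load("h3.npz"); P=d["t"];H,S,V=cv2.split(cv2.cvtColor(d["ti"],cv2.COLOR_RGB2HSV)); x,y,z=P[...,0],P[...,1],P[...,2]
o=arm.get_obs(); print({k:np.round(o[k],3).tolist() for k in("time_s","ee_pos","q","opening")})
P=d["s"];H,S,V=cv2.split(cv2.cvtColor(d["si"],cv2.COLOR_RGB2HSV)); m=(P[...,1]>200)&(S>140)&(H>18)&(H<35)&(P[...,2]>30)&(P[...,2]<130)
print(rect(P,m))
E
```

```text
{'time_s': 12.1, 'ee_pos': [431.527, 314.307, 303.089], 'q': [0.997, 0.092, -0.212, -0.0, -1.266, -0.618], 'opening': 51.203}
n=413 c=(434.2,308.2) size=(64.4,134.5) ang=20.3 zmed=88.8 mean=[441.7 298.8  90. ]
```

View pics/h3.png

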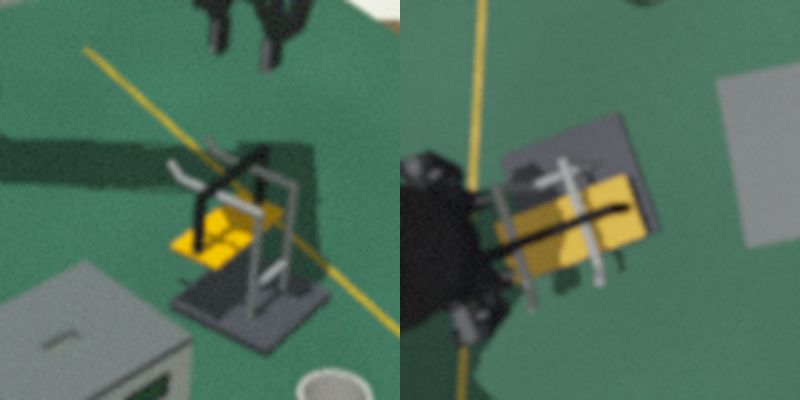

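The cover hangs by its bar on both prongs, at about (230,175), and the gripper is clear of it. Next I go to the blue carrier.

>>> carry_out(plan=[{"slide": [0,-0.008,0],"dr": [0,0,0]},{"slide": [0,-0.03,0],"dr": [0,0,-0.02]},{"slide": [0,-0.064,0],"dr": [0,0,-0.04]},{"slide": [0,-0.1,0],"dr": [0,0,-0.06]},{"slide": [0,-0.136,0],"dr": [0,0,-0.08]},{"slide": [0,-0.172,0],"dr": [0,0,-0.1]},{"slide": [0,-0.208,0],"dr": [0,0,-0.12]},{"slide": [0,-0.244,0],"dr": [0,0,-0.14]},{"slide": [0,-0.28,0],"dr": [0,0,-0.16]},{"slide": [0,-0.316,0],"dr": [0,0,-0.18]},{"slide": [0,-0.352,-0.005],"dr": [0,0,-0.2]},{"slide": [0,-0.388,-0.012],"dr": [0,0,-0.22]},{"slide": [0,-0.424,-0.02],"dr": [0,0,-0.24]},{"slide": [-0.002,-0.46,-0.03],"dr": [0,0,-0.26]},{"slide": [-0.004,-0.496,-0.042],"dr": [0,0,-0.28]},{"slide": [-0.006,-0.532,-0.055],"dr": [0,0,-0.31]},{"slide": [-0.007,-0.566,-0.068],"dr": [0,0,-0.33]},{"slide": [-0.007,-0.59,-0.08],"dr": [0,0,-0.345]},{"slide": [-0.007,-0.6,-0.086],"dr": [0,0,-0.349]},{"slide": [-0.007,-0.6,-0.086],"dr": [0,0,-0.349]}], jaw=0.7)

```text
time_s: 14.1
ee_pos: [422.7, -286.8, 214.6]
eef_rot: [[-0.003, -1.0, -0.027], [0.001, -0.027, 1.0], [-1.0, 0.003, 0.001]]
contact_force: [-0.3, 0.7, -0.2]
opening: 59.6
```

```bash
python3 v.py k1 110,180,140 350,190,140; python3 - <<'E'
from m import *
o=arm.get_obs(); print({k:np.round(o[k],3).tolist() for k in("time_s","ee_pos","q","opening")})
d=np.load("h3.npz")
# slot fit in h3 (cover off): dark pixels inside box top, project via cam to z=100
for k in "ts":
    P=d[k];x,y,z=P[...,0],P[...,1],P[...,2]
    m=(z>93)&(z<112)&(x>380)&(x<660)&(y>-90)&(y<200); print(k,"box",rect(P,m))
    m=(z<88)&(abs(x-520)<40)&(abs(y-64)<40); print(k,"hole n",m.sum(), np.argwhere(m).mean(0) if m.any() else 0, rect(P,m) if m.sum()>3 else "")
E
```

```text
{'time_s': 14.2, 'ee_pos': [423.863, -285.715, 216.093], 'q': [-0.208, 0.114, -0.391, 0.0, -1.067, 0.238], 'opening': 59.7}
t box n=4389 c=(520.0,64.8) size=(160.3,200.2) ang=12.2 zmed=101.5 mean=[519.4  64.5 101.4]
t hole n 72 [238.94444444 271.88888889] n=72 c=(522.9,69.3) size=(14.2,40.6) ang=12.4 zmed=9.4 mean=[522.9  69.4   9.3]
s box n=2796 c=(519.3,58.6) size=(167.1,205.1) ang=12.4 zmed=98.8 mean=[525.   55.2  98.8]
s hole n 3 [209.33333333 291.66666667]
```

View pics/k1.png

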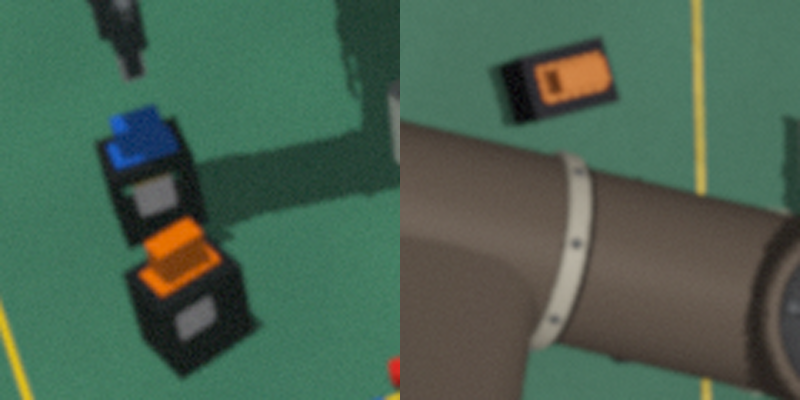

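The scene view shows the gripper at (130,70) directly over the blue block at (145,130), with the orange spare untouched. Next I descend and grip.

>>> carry_out(plan=[{"slide": [0.0005,0,-0.008],"dr": [0,0,0]},{"slide": [0.0005,0,-0.025],"dr": [0,0,0]},{"slide": [0.0005,0,-0.045],"dr": [0,0,0]},{"slide": [0.0005,0,-0.065],"dr": [0,0,0]},{"slide": [0.0005,0,-0.083],"dr": [0,0,0]},{"slide": [0.0005,0,-0.095],"dr": [0,0,0]},{"slide": [0.0005,0,-0.1],"dr": [0,0,0]},{"slide": [0.0005,0,-0.1],"dr": [0,0,0]}])

```text
time_s: 15.0
ee_pos: [425.0, -285.5, 115.9]
eef_rot: [[-0.001, -1.0, -0.031], [0.0, -0.031, 1.0], [-1.0, 0.001, 0.0]]
contact_force: [0.0, -0.0, 0.9]
opening: 59.7
```

>>> carry_out(plan=[{"slide": [0,0,0],"dr": [0,0,0]},{"slide": [0,0,0],"dr": [0,0,0]},{"slide": [0,0,0],"dr": [0,0,0]},{"slide": [0,0,0],"dr": [0,0,0]},{"slide": [0,0,0],"dr": [0,0,0]},{"slide": [0,0,0],"dr": [0,0,0]},{"slide": [0,0,0],"dr": [0,0,0]},{"slide": [0,0,0],"dr": [0,0,0]},{"slide": [0,0,0],"dr": [0,0,0]},{"slide": [0,0,0],"dr": [0,0,0]}], jaw=0)

```text
time_s: 16.0
ee_pos: [424.9, -286.0, 117.0]
eef_rot: [[0.001, -1.0, -0.03], [-0.0, -0.03, 1.0], [-1.0, -0.001, -0.0]]
contact_force: [-2.3, 0.6, 5.5]
opening: 22.8
```

>>> carry_out(plan=[{"slide": [0,0,0.003],"dr": [0,0,0]},{"slide": [0,0,0.01],"dr": [0,0,0]},{"slide": [0,0,0.022],"dr": [0,0,0]},{"slide": [0,0,0.038],"dr": [0,0,0]},{"slide": [0,0,0.056],"dr": [0,0,0]},{"slide": [0,0,0.074],"dr": [0,0,0]},{"slide": [0,0,0.092],"dr": [0,0,0]},{"slide": [0,0,0.11],"dr": [0,0,0]},{"slide": [0,0,0.122],"dr": [0,0,0]},{"slide": [0,0,0.129],"dr": [0,0,0]},{"slide": [0,0,0.13],"dr": [0,0,0]},{"slide": [0,0,0.13],"dr": [0,0,0]}])

```text
time_s: 17.2
ee_pos: [424.7, -285.7, 245.7]
eef_rot: [[-0.0, -1.0, -0.03], [0.0, -0.03, 1.0], [-1.0, 0.0, 0.0]]
contact_force: [-0.3, 0.6, -1.0]
opening: 23.0
```

>>> carry_out(plan=[{"slide": [0.001,0.004,0],"dr": [0,0,0.002]},{"slide": [0.004,0.016,0],"dr": [0,0,0.01]},{"slide": [0.01,0.036,0],"dr": [0,0,0.02]},{"slide": [0.017,0.061,0],"dr": [0,0,0.033]},{"slide": [0.024,0.087,0],"dr": [0,0,0.046]},{"slide": [0.031,0.113,0],"dr": [0,0,0.06]},{"slide": [0.038,0.139,0],"dr": [0,0,0.073]},{"slide": [0.045,0.165,0],"dr": [0,0,0.087]},{"slide": [0.052,0.191,0],"dr": [0,0,0.1]},{"slide": [0.059,0.217,0],"dr": [0,0,0.114]},{"slide": [0.066,0.243,0],"dr": [0,0,0.127]},{"slide": [0.073,0.269,0],"dr": [0,0,0.14]},{"slide": [0.08,0.295,0],"dr": [0,0,0.154]},{"slide": [0.086,0.317,0],"dr": [0,0,0.166]},{"slide": [0.091,0.335,0],"dr": [0,0,0.176]},{"slide": [0.094,0.346,0],"dr": [0,0,0.182]},{"slide": [0.095,0.3505,0],"dr": [0,0,0.183]},{"slide": [0.095,0.3505,0],"dr": [0,0,0.183]},{"slide": [0.095,0.3505,0],"dr": [0,0,0.183]},{"slide": [0.095,0.3505,0],"dr": [0,0,0.183]}])

```text
time_s: 19.2
ee_pos: [519.8, 63.9, 246.2]
eef_rot: [[0.0, -0.978, -0.21], [0.0, -0.21, 0.978], [-1.0, -0.0, 0.0]]
contact_force: [-0.7, 0.4, -1.2]
opening: 23.0
```

```bash
python3 v.py p1 215,90,140 200,170,140; python3 - <<'E'
from m import *
o=arm.get_obs(); print({k:np.round(o[k],4).tolist() for k in("time_s","ee_pos","eef_rot","q","opening","contact_force")})
d=np.load("p1.npz")
for k in "ts":
    P=d[k];H,S,V=cv2.split(cv2.cvtColor(d[k+"i"],cv2.COLOR_RGB2HSV)); x,y,z=P[...,0],P[...,1],P[...,2]
    near=(abs(x-520)<70)&(abs(y-62)<80)
    for nm,m in (("flange/blue",near&(H>95)&(H<130)&(S>120)&(z>200)),("blade/any",near&(z>142)&(z<216)),("yellow",near&(H>18)&(H<35)&(S>110)&(z>150))):
        print(k,nm,rect(P,m) if m.sum()>5 else m.sum(), P[m][:,2].min().round() if m.any() else "",P[m][:,2].max().round() if m.any() else "")
E
```

```text
{'time_s': 19.3, 'ee_pos': [519.8364, 64.0354, 246.2241], 'eef_rot': [[0.0001, -0.9776, -0.2105], [0.0001, -0.2105, 0.9776], [-1.0, -0.0002, 0.0]], 'q': [0.4975, 0.1105, -0.3217, 0.0, -1.1384, -0.2854], 'opening': 23.1028, 'contact_force': [-0.0367, 0.5834, -0.8139]}
t flange/blue 0  
t blade/any 0  
t yellow 0  
s flange/blue n=247 c=(520.2,57.5) size=(45.4,61.3) ang=5.7 zmed=240.3 mean=[527.6  46.3 241. ] 218.0 283.0
s blade/any n=247 c=(521.5,57.3) size=(18.5,40.5) ang=9.5 zmed=177.1 mean=[525.7  54.8 175.9] 143.0 209.0
s yellow n=67 c=(533.1,68.1) size=(57.1,29.5) ang=54.5 zmed=193.0 mean=[528.   57.4 205.6] 181.0 419.0
```

View pics/p1.png

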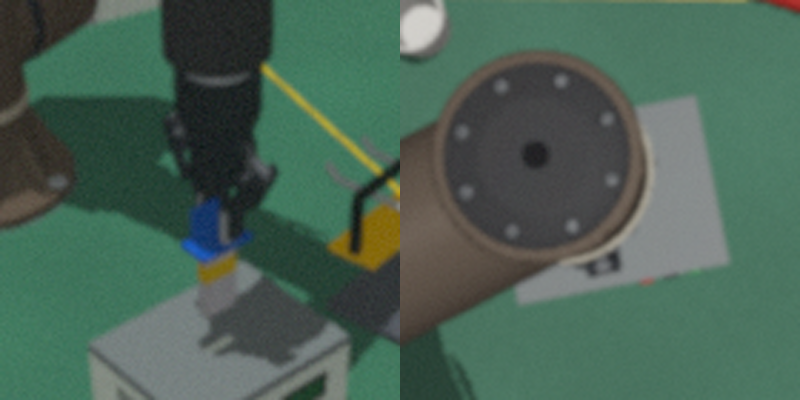

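The scene view shows the blade's end at (215,300) and the slot behind it at (215,345). The height readings agree, so I start down with a small correction and check forces at the mouth.

>>> carry_out(plan=[{"slide": [0.0005,0.0005,-0.004],"dr": [0,0,0]},{"slide": [0.0005,0.0005,-0.012],"dr": [0,0,0]},{"slide": [0.0005,0.0005,-0.022],"dr": [0,0,0]},{"slide": [0.0005,0.0005,-0.031],"dr": [0,0,0]},{"slide": [0.0005,0.0005,-0.036],"dr": [0,0,0]},{"slide": [0.0005,0.0005,-0.038],"dr": [0,0,0]},{"slide": [0.0005,0.0005,-0.04],"dr": [0,0,0]},{"slide": [0.0005,0.0005,-0.042],"dr": [0,0,0]},{"slide": [0.0005,0.0005,-0.043],"dr": [0,0,0]},{"slide": [0.0005,0.0005,-0.043],"dr": [0,0,0]}])

```text
time_s: 20.3
ee_pos: [520.5, 65.2, 203.2]
eef_rot: [[0.0, -0.977, -0.211], [0.0, -0.211, 0.977], [-1.0, -0.0, 0.0]]
contact_force: [-0.2, 0.1, -2.6]
opening: 23.3
```

```bash
python3 - <<'E'
from m import *
a=cam("scene"); P=cloud(a); o=arm.get_obs(); print(np.round(o["ee_pos"],2),np.round(o["contact_force"],2),np.round(o["wrist_torque"],3))
cv2.imwrite("pics/p2.png",cv2.resize(a["image"][145:225,245:345],(800,640),interpolation=cv2.INTER_CUBIC)[:600,:,::-1])
E
```

```text
[520.52  65.19 203.23] [ 0.3   0.52 -1.65] [-0.025 -0.016 -0.075]
```

View pics/p2.png

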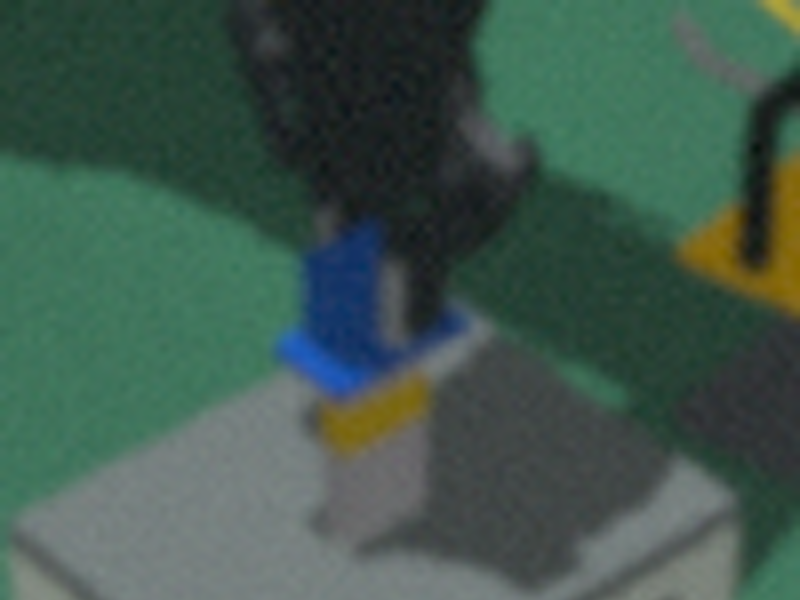

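The blade's end is in the slot mouth at (360,530) with no contact force. I continue slowly.

>>> carry_out(plan=[{"slide": [0,-0.0004,-0.0015],"dr": [0,0,0]},{"slide": [0,-0.0004,-0.003],"dr": [0,0,0]},{"slide": [0,-0.0004,-0.0045],"dr": [0,0,0]},{"slide": [0,-0.0004,-0.006],"dr": [0,0,0]},{"slide": [0,-0.0004,-0.0075],"dr": [0,0,0]},{"slide": [0,-0.0004,-0.009],"dr": [0,0,0]},{"slide": [0,-0.0004,-0.0105],"dr": [0,0,0]},{"slide": [0,-0.0004,-0.012],"dr": [0,0,0]},{"slide": [0,-0.0004,-0.012],"dr": [0,0,0]}])

```text
time_s: 21.25
ee_pos: [524.0, 64.5, 201.6]
eef_rot: [[0.012, -0.977, -0.215], [-0.0, -0.215, 0.977], [-1.0, -0.011, -0.003]]
contact_force: [-21.5, -0.5, 69.5]
opening: 23.3
```

There is contact at the +x side: 70 N up and 21 N toward -x. I'll back off and re-measure.

>>> carry_out(plan=[{"slide": [0,0,0.008],"dr": [0,0,0]},{"slide": [0,0,0.016],"dr": [0,0,0]},{"slide": [0,0,0.024],"dr": [0,0,0]},{"slide": [0,0,0.032],"dr": [0,0,0]},{"slide": [0,0,0.034],"dr": [0,0,0]},{"slide": [0,0,0.034],"dr": [0,0,0]}])

```text
time_s: 21.85
ee_pos: [520.5, 64.8, 225.0]
eef_rot: [[-0.0, -0.977, -0.211], [-0.0, -0.211, 0.977], [-1.0, 0.0, -0.0]]
contact_force: [0.3, -0.7, -1.2]
opening: 22.8
```

```bash
cat > w.py <<'E'
from m import *
from scipy.spatial import cKDTree
o=arm.get_obs(); print({k:np.round(o[k],4).tolist() for k in("time_s","ee_pos","eef_rot","opening","contact_force")})
I=[];D=[]
for i in range(4): a=cam("scene"); I.append(a["image"].astype(float)); D.append(a["depth"])
im=np.mean(I,0).astype(np.uint8); D=np.array(D); a["depth"]=np.median(D,0); a["image"]=im; P=cloud(a)
np.savez("w.npz",P=P,im=im,K=a["K"],R=a["R"],t=a["t"])
H,S,V=cv2.split(cv2.cvtColor(im,cv2.COLOR_RGB2HSV)); x,y,z=P[...,0],P[...,1],P[...,2]
yaw=np.radians(12.2); ux=np.array([np.cos(yaw),np.sin(yaw)]); uy=np.array([-ux[1],ux[0]])
# box frame coords about scene-cam box centre
m=(z>95)&(z<104)&(x>380)&(x<660)&(y>-90)&(y<200)
q=P[m][:,:2]; bx=q@ux; by=q@uy; e=lambda v:np.percentile(v,[0.5,99.5]).round(1)
print("box top ext",e(bx),e(by), "z",np.median(P[m][:,2]))
ze=o["ee_pos"][2]-106  # carrier origin
for lo,hi in((8,25),(25,42),(45,60),(62,76)):
    m=(abs(x-522)<40)&(abs(y-60)<50)&(z>ze+lo-1)&(z<ze+hi-1); q=P[m]; bx=q[:,:2]@ux; by=q[:,:2]@uy
    f=by>np.percentile(by,40) # +x face points
    print("blade",lo,hi,m.sum(),"front x",np.percentile(bx,[50,75,90]).round(1),"y ext",e(by))
A=cv2.resize(im[135:215,245:345],(800,640),interpolation=cv2.INTER_CUBIC); cv2.imwrite("pics/w.png",A[:600,:,::-1])
E
python3 w.py
```

```text
{'time_s': 21.85, 'ee_pos': [520.547, 64.7849, 224.9867], 'eef_rot': [[-0.0002, -0.9774, -0.2114], [-0.0001, -0.2114, 0.9774], [-1.0, 0.0002, -0.0]], 'opening': 22.8126, 'contact_force': [0.2988, -0.6893, -1.1691]}
box top ext [440.5 600.6] [-152.3   46.8] z 98.83541837575395
blade 8 25 61 front x [525.1 525.9 526.5] y ext [-71.1 -32.6]
blade 25 42 61 front x [525.6 526.  526.5] y ext [-70.7 -33.7]
blade 45 60 63 front x [526.3 527.1 527.7] y ext [-71.6 -34.8]
blade 62 76 19 front x [526.4 527.3 527.7] y ext [-70.9 -35.7]
```

View pics/w.png

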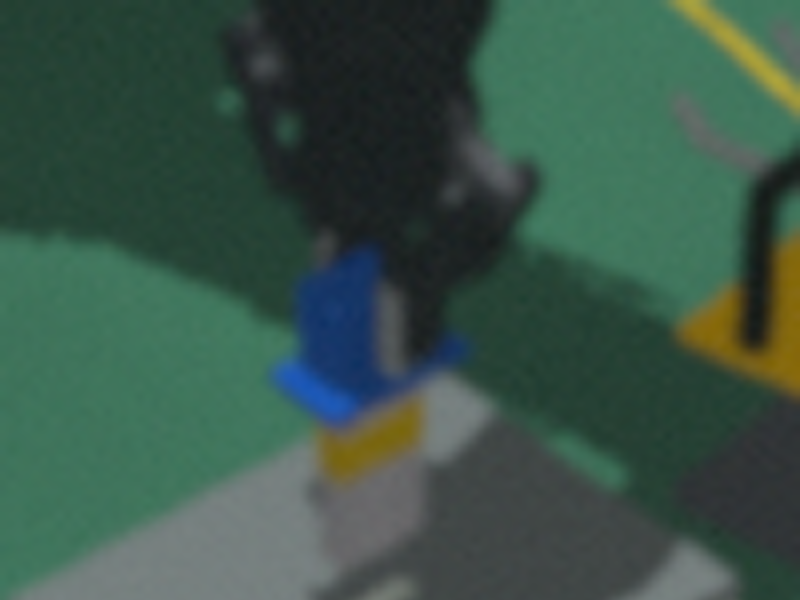

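The blade looks upright and near the slot centre in this camera. I'll compare pre-contact and current frames for slip, tilt and offset.

```bash
cat > z.py <<'E'
from m import *
def an(P,im,tcp):
    H,S,V=cv2.split(cv2.cvtColor(im,cv2.COLOR_RGB2HSV)); x,y,z=P[...,0],P[...,1],P[...,2]
    yaw=np.radians(12.2); ux=np.array([np.cos(yaw),np.sin(yaw)]); uy=np.array([-ux[1],ux[0]])
    X=P[...,:2]@ux; Y=P[...,:2]@uy; zr=z-tcp[2]; tx,ty=tcp[:2]@ux,tcp[:2]@uy
    near=(abs(X-tx)<28)&(abs(Y-ty+6)<45)&(z>106)
    yel=near&(H>15)&(H<35)&(S>90)&(zr<-30)
    print("tcp box-axes",tx.round(1),ty.round(1),"yellow z-tcp pct",np.percentile(zr[yel],[2,50,98]).round(1),"n",yel.sum())
    blue=near&(H>95)&(H<130)&(S>120); print(" blue z pct",np.percentile(zr[blue],[2,50,98]).round(1))
    low=near&(zr<-70)&(abs(X-tx)<12); print(" blade bottom zr",np.percentile(zr[low],[1,5]).round(1) if low.any() else "")
    B=near&(zr>-95)&(zr<-28)
    # front (+x) face: plane fit via points with X near its front, side face: min Y
    for lo,hi in((-100,-85),(-85,-70),(-70,-55),(-55,-40),(-40,-30)):
        s=near&(zr>lo)&(zr<hi)&(abs(X-tx)<15)
        if s.sum()<8: continue
        print("  z",lo,s.sum(),"X-tx 50/80/95",(np.percentile(X[s],[50,80,95])-tx).round(1),"Y-ty 2/98",(np.percentile(Y[s],[2,98])-ty).round(1))
d=np.load("p1.npz"); an(d["s"],d["si"],np.array([519.84,64.04,246.2]))
d=np.load("w.npz"); an(d["P"],d["im"],np.array([520.55,64.78,225.0]))
d=np.load("h3.npz"); P=d["s"]; z=P[...,2]; x,y=P[...,0],P[...,1]; im=d["si"].astype(int).sum(-1)
m=(abs(x-520)<45)&(abs(y-58)<45); vv,uu=np.where(m); print("bbox",uu.min(),uu.max(),vv.min(),vv.max())
a=d["si"][vv.min():vv.max()+1,uu.min():uu.max()+1]; t=d["ti"][205:265,240:305]
cv2.imwrite("pics/sl.png",np.hstack([cv2.resize(a,(400,400),interpolation=cv2.INTER_CUBIC),cv2.resize(t,(400,400),interpolation=cv2.INTER_CUBIC)])[...,::-1])
E
python3 z.py
```

```text
tcp box-axes 521.6 -47.3 yellow z-tcp pct [-65.1 -53.9 -43.8] n 76
 blue z pct [-26.   -5.9  22. ]
 blade bottom zr [-107.2 -103.6]
  z -100 60 X-tx 50/80/95 [4.2 6.  7.6] Y-ty 2/98 [-25.3   8.1]
  z -85 51 X-tx 50/80/95 [4.2 6.1 7.5] Y-ty 2/98 [-25.4   7.9]
  z -70 61 X-tx 50/80/95 [4.9 6.4 7.4] Y-ty 2/98 [-26.1  11.4]
  z -55 60 X-tx 50/80/95 [5.1 6.2 7.6] Y-ty 2/98 [-26.1  11.8]
tcp box-axes 522.5 -46.7 yellow z-tcp pct [-63.  -53.5 -44.9] n 71
 blue z pct [-25.5  -6.   18.1]
 blade bottom zr [-106.2 -102.6]
  z -100 55 X-tx 50/80/95 [2.3 3.6 4.4] Y-ty 2/98 [-24.3  13.2]
  z -85 52 X-tx 50/80/95 [2.9 3.5 4.6] Y-ty 2/98 [-23.5  12.8]
  z -70 55 X-tx 50/80/95 [3.7 4.7 5.3] Y-ty 2/98 [-24.6  11.9]
  z -55 59 X-tx 50/80/95 [3.7 4.6 5.6] Y-ty 2/98 [-24.4  11.3]
bbox 271 312 195 223
```

```bash
cat > y.py <<'E'
from m import *
d=np.load("w.npz"); K,R,t,P,im=[d[k] for k in("K","R","t","P","im")]
yaw=np.radians(12.2); ux=np.array([np.cos(yaw),np.sin(yaw)]); uy=np.array([-ux[1],ux[0]])
# rectify top of box (scene cam) from k1/h3/c2 images at z=98.8
gx=np.arange(-24,25,4); gy=np.arange(-34,35,4)
c=520.5*ux-52.75*uy
G=[[np.r_[c+i*ux+j*uy,98.8] for j in gy] for i in gx]
uv=cv2.projectPoints(np.array(G).reshape(-1,3),cv2.Rodrigues(R)[0],t,K,None)[0].reshape(len(gx),len(gy),2).astype(np.float32)
for n in("k1","h3"):
    g=cv2.cvtColor(np.load(n+".npz")["si"],cv2.COLOR_RGB2GRAY); r=cv2.remap(g,uv[...,0],uv[...,1],cv2.INTER_LINEAR); print(n,"rows X -24..24, cols Y -34..34"); print(r)
# front face plane of blade: X = a + b*Y + c*zr on robust inliers
X=P[...,:2]@ux; Y=P[...,:2]@uy; zr=P[...,2]-225.0
m=(zr>-100)&(zr<-30)&(abs(X-522)<14)&(Y>-66)&(Y<-38)
A=np.c_[np.ones(m.sum()),Y[m]+52.75,zr[m]+65]; b=X[m]; k=np.ones(len(b),bool)
for _ in range(6):
    s=np.linalg.lstsq(A[k],b[k],rcond=None)[0]; k=abs(b-A@s)<1.5
print("face X at mid, slope Y, slope z",s.round(3),k.sum(),"-> centre X rel slot at bottom/top",(s[0]-6-520.5+s[2]*-41).round(2),(s[0]-6-520.5+s[2]*35).round(2))
E
python3 y.py
```

```text
k1 rows X -24..24, cols Y -34..34
[[ 91 117 124 127 125 124 125 126 125 125 127 124 124 126 127 127 126 127]
 [107 124 127 127 124 124 125 125 125 124 126 123 124 124 127 126 126 127]
 [120 125 129 124 125 123 122 121 121 124 123 125 124 124 121 124 123 126]
 [124 125 126 124 120 119 114 114 115 116 119 118 117 117 120 121 125 125]
 [124 125 126 118 112 104 104 103 106 105 108 107 109 111 115 120 127 125]
 [126 127 126 118 106  97  96  98  99  95 100  98  97 102 118 123 122 126]
 [126 127 124 118 107 105 106 106 105 107 108 106 101 103 115 119 125 126]
 [126 126 125 121 119 122 122 120 121 120 118 116 109 107 118 123 126 126]
 [125 125 124 123 125 127 127 128 126 124 122 122 116 117 123 124 124 124]
 [125 124 124 124 126 126 123 124 126 127 123 122 120 124 125 126 125 124]
 [126 126 124 125 125 128 124 128 125 125 127 125 126 127 126 125 127 126]
 [126 127 125 125 126 124 124 126 125 125 124 125 125 126 126 124 124 126]
 [125 130 128 127 126 125 125 124 125 128 126 128 126 125 122 125 126 127]]
h3 rows X -24..24, cols Y -34..34
[[127 126 125 125 126 126 125 125 126 124 125 125 127 12
[... 336 characters left out ...]
 104 100  93  96  97  99  99  98 100 104 113 123 125 125]
 [125 126 125 116 113 104 105 104 107 107 106 107 101 102 115 123 124 125]
 [125 126 124 121 120 121 121 123 121 122 120 116 108 106 118 122 124 126]
 [126 124 125 126 122 125 128 127 127 125 123 121 116 115 119 123 124 126]
 [126 126 125 124 125 128 127 125 127 126 124 123 122 122 125 124 124 127]
 [129 127 125 125 126 126 124 127 125 126 126 128 125 126 127 123 127 127]
 [127 127 126 126 126 125 126 124 125 128 125 126 126 127 127 126 126 127]
 [125 125 127 127 124 126 125 127 129 126 126 125 126 126 126 127 126 127]]
face X at mid, slope Y, slope z [5.2616e+02 2.0000e-03 3.1000e-02] 123 -> centre X rel slot at bottom/top -1.61 0.74
```

```bash
cat > x.py <<'E'
from m import *
yaw=np.radians(12.2); ux=np.array([np.cos(yaw),np.sin(yaw)]); uy=np.array([-ux[1],ux[0]])
def fit(A,b,tol):
    k=np.ones(len(b),bool)
    for _ in range(8):
        s=np.linalg.lstsq(A[k],b[k],rcond=None)[0]; k=abs(b-A@s)<tol
    return s,k.sum()
def face(P,z0,lo,hi,Xc,w,y0,y1,tol=2):
    X=P[...,:2]@ux; Y=P[...,:2]@uy; zr=P[...,2]-z0; m=(zr>lo)&(zr<hi)&(abs(X-Xc)<w)&(Y>y0)&(Y<y1)
    return fit(np.c_[np.ones(m.sum()),Y[m]+52.75,zr[m]-(lo+hi)/2],X[m],tol)
def faceY(P,z0,lo,hi,Yc,w,x0,x1,tol=2):
    X=P[...,:2]@ux; Y=P[...,:2]@uy; zr=P[...,2]-z0; m=(zr>lo)&(zr<hi)&(abs(Y-Yc)<w)&(X>x0)&(X<x1)
    return fit(np.c_[np.ones(m.sum()),X[m]-520.5,zr[m]-(lo+hi)/2],Y[m],tol)
if __name__=="__main__":
    f=lambda r:(r[0].round(3),int(r[1]))
    W=np.load("w.npz")["P"]; p1=np.load("p1.npz")["s"]; h3=np.load("h3.npz")["s"]
    print("box +x face: X,slopeY,slopez",f(face(W,0,15,85,600.5,15,-140,35)),f(face(h3,0,15,85,600.5,15,-140,35)))
    print("box -y face: Y,slopeX,slopez",f(faceY(W,0,15,85,-152.5,15,450,590)),f(faceY(h3,0,15,85,-152.5,15,450,590)))
    print("blade +x p1",f(face(p1,246.2,-100,-30,523,14,-68,-38)),"w",f(face(W,225,-100,-30,522,14,-66,-38)))
    print("blade -y p1",f(faceY(p1,246.2,-100,-30,-72,8,514,526)),"w",f(faceY(W,225,-100,-30,-71,8,513,525)))
E
python3 x.py
```

```text
box +x face: X,slopeY,slopez (array([5.99766e+02, 1.00000e-03, 0.00000e+00]), 777) (array([ 5.99729e+02, -2.00000e-03,  1.10000e-02]), 639)
box -y face: Y,slopeX,slopez (array([-1.52111e+02,  2.00000e-03,  2.00000e-03]), 530) (array([-1.52165e+02,  3.00000e-03, -1.00000e-03]), 486)
blade +x p1 (array([5.27007e+02, 1.80000e-02, 2.00000e-02]), 134) w (array([5.26168e+02, 5.00000e-03, 3.00000e-02]), 130)
blade -y p1 (array([-71.894,   0.249,  -0.078]), 40) w (array([-7.0299e+01, -3.3000e-02, -3.0000e-02]), 40)
```

```bash
cat > q.py <<'E'
import sys
from x import *
N=int(sys.argv[1]); Ps=[]
for i in range(N): a=cam("scene"); Ps.append(cloud(a))
o=arm.get_obs(); tcp=np.array(o["ee_pos"]); print("t",o["time_s"],tcp.round(2),np.array(o["eef_rot"])[:,0].round(4),np.round(o["contact_force"],1))
z0=tcp[2]; tx,ty=tcp[:2]@ux,tcp[:2]@uy; bot=max(-100,108-z0)
def multi(fn,*k,**kw):
    r=np.array([fn(P,*k,**kw)[0] for P in Ps]); return r.mean(0).round(3),(r.std(0)/np.sqrt(N)).round(3)
bx=multi(face,0,15,85,599.8,8,-140,35); by=multi(faceY,0,15,85,-152.1,8,450,590)
print("box",bx,by); cx,cy=bx[0][0]-80,by[0][0]+100
fx=multi(face,z0,bot,-30,cx+6,8,cy-14,cy+14,tol=2.5)
fy=multi(faceY,z0,bot,-30,cy-18,7,cx-4,cx+4,tol=2.5)
mid=(bot-30)/2
print("blade x",fx,"y",fy,"tcp rel",(tx-cx).round(2),(ty-cy).round(2))
X=lambda z:fx[0][0]-6-cx+fx[0][2]*(z-mid); Yf=lambda z:fy[0][0]+18-cy+fy[0][2]*(z-mid)
print("rel slot: bottom (-106)",X(-106).round(2),Yf(-106).round(2)," mid",X(-66).round(2),Yf(-66).round(2)," band(-53)",X(-53).round(2),Yf(-53).round(2))
E
python3 q.py 12
```

```text
t 22.65 [520.46  64.73 225.15] [ 1.e-04  0.e+00 -1.e+00] [-0.2 -0.  -1. ]
box (array([5.99842e+02, 2.00000e-03, 0.00000e+00]), array([0.031, 0.001, 0.001])) (array([-1.5205e+02,  3.0000e-03,  2.0000e-03]), array([0.016, 0.001, 0.001]))
blade x (array([5.26306e+02, 1.90000e-02, 3.40000e-02]), array([0.055, 0.005, 0.002])) y (array([-7.0448e+01,  2.0000e-03, -1.2000e-02]), array([0.065, 0.051, 0.006])) tcp rel 2.54 5.33
rel slot: bottom (-106) -0.93 0.09  mid 0.43 -0.39  band(-53) 0.87 -0.54
```

The face fits show the carrier tilted 0.034 rad in the grip and its TCP about 2.6 mm too far toward +x, which matches the +x contact. I'll correct both while hovering and re-measure.

>>> carry_out(plan=[{"slide": [-0.0013,-0.0001,0],"dr": [0.0036,-0.0166,0]},{"slide": [-0.0026,-0.0003,0],"dr": [0.0072,-0.0332,0]},{"slide": [-0.0026,-0.0003,0],"dr": [0.0072,-0.0332,0]},{"slide": [-0.0026,-0.0003,0],"dr": [0.0072,-0.0332,0]}])

```text
time_s: 23.05
ee_pos: [517.6, 64.4, 225.4]
eef_rot: [[0.034, -0.977, -0.212], [0.007, -0.212, 0.977], [-0.999, -0.034, 0.0]]
contact_force: [-0.1, 0.1, -1.1]
opening: 23.2
```

```bash
python3 q.py 12
```

```text
t 23.65 [517.86  64.44 225.05] [ 0.0331  0.0072 -0.9994] [ 0.8  0.7 -0.5]
box (array([5.99802e+02, 2.00000e-03, 1.00000e-03]), array([0.023, 0.   , 0.001])) (array([-1.5202e+02,  1.0000e-03,  0.0000e+00]), array([0.014, 0.   , 0.001]))
blade x (array([ 5.25854e+02,  1.90000e-02, -1.10000e-02]), array([0.038, 0.008, 0.003])) y (array([-7.0132e+01, -7.0000e-03, -1.9000e-02]), array([0.094, 0.032, 0.007])) tcp rel -0.02 5.57
rel slot: bottom (-106) 0.5 0.67  mid 0.06 -0.09  band(-53) -0.08 -0.34
```

Now nearly upright and centred (bottom about 0.5, 0.7 mm; middle about 0). I descend to the mouth with a half correction, then in small steps.

>>> carry_out(plan=[{"slide": [0,-0.0002,-0.005],"dr": [-0.001,0.005,0]},{"slide": [0,-0.0002,-0.011],"dr": [-0.001,0.005,0]},{"slide": [0,-0.0002,-0.017],"dr": [-0.001,0.005,0]},{"slide": [0,-0.0002,-0.021],"dr": [-0.001,0.005,0]},{"slide": [0,-0.0002,-0.0225],"dr": [-0.001,0.005,0]},{"slide": [0,-0.0002,-0.024],"dr": [-0.001,0.005,0]},{"slide": [0,-0.0002,-0.024],"dr": [-0.001,0.005,0]}])

```text
time_s: 24.35
ee_pos: [517.8, 64.2, 201.0]
eef_rot: [[0.028, -0.977, -0.211], [0.006, -0.211, 0.977], [-1.0, -0.029, 0.0]]
contact_force: [0.5, -0.7, -1.2]
opening: 23.4
```

>>> carry_out(plan=[{"slide": [0,0,-0.001],"dr": [0,0,0]},{"slide": [0,0,-0.002],"dr": [0,0,0]},{"slide": [0,0,-0.003],"dr": [0,0,0]},{"slide": [0,0,-0.003],"dr": [0,0,0]}])

```text
time_s: 24.75
ee_pos: [517.8, 64.2, 198.0]
eef_rot: [[0.028, -0.977, -0.211], [0.006, -0.211, 0.977], [-1.0, -0.029, 0.0]]
contact_force: [-0.8, -0.4, -1.4]
opening: 23.1
```

Free so far, about 8 mm deep. I continue in steps.

>>> carry_out(plan=[{"slide": [0,0,-0.001],"dr": [0,0,0]},{"slide": [0,0,-0.002],"dr": [0,0,0]},{"slide": [0,0,-0.003],"dr": [0,0,0]},{"slide": [0,0,-0.003],"dr": [0,0,0]}])

```text
time_s: 25.15
ee_pos: [517.8, 64.2, 194.9]
eef_rot: [[0.028, -0.977, -0.211], [0.006, -0.211, 0.977], [-1.0, -0.029, 0.0]]
contact_force: [-0.1, -0.9, -0.8]
opening: 23.1
```

>>> carry_out(plan=[{"slide": [0,0,-0.001],"dr": [0,0,0]},{"slide": [0,0,-0.002],"dr": [0,0,0]},{"slide": [0,0,-0.003],"dr": [0,0,0]},{"slide": [0,0,-0.003],"dr": [0,0,0]}])

```text
time_s: 25.55
ee_pos: [517.8, 64.2, 191.9]
eef_rot: [[0.028, -0.977, -0.211], [0.006, -0.211, 0.977], [-1.0, -0.029, 0.0]]
contact_force: [0.1, -0.1, -1.0]
opening: 23.1
```

The blade is 14 mm deep and free, past the chamfer and in the slot proper.

>>> carry_out(plan=[{"slide": [0,0,-0.002],"dr": [0,0,0]},{"slide": [0,0,-0.004],"dr": [0,0,0]},{"slide": [0,0,-0.006],"dr": [0,0,0]},{"slide": [0,0,-0.008],"dr": [0,0,0]},{"slide": [0,0,-0.01],"dr": [0,0,0]},{"slide": [0,0,-0.01],"dr": [0,0,0]}])

```text
time_s: 26.15
ee_pos: [517.7, 64.2, 181.7]
eef_rot: [[0.028, -0.977, -0.211], [0.006, -0.211, 0.977], [-1.0, -0.028, -0.0]]
contact_force: [-0.5, 1.1, -1.4]
opening: 23.1
```

>>> carry_out(plan=[{"slide": [0,0,-0.002],"dr": [0,0,0]},{"slide": [0,0,-0.004],"dr": [0,0,0]},{"slide": [0,0,-0.006],"dr": [0,0,0]},{"slide": [0,0,-0.008],"dr": [0,0,0]},{"slide": [0,0,-0.01],"dr": [0,0,0]},{"slide": [0,0,-0.01],"dr": [0,0,0]}])

```text
time_s: 26.75
ee_pos: [517.7, 64.2, 171.8]
eef_rot: [[0.028, -0.977, -0.211], [0.006, -0.211, 0.977], [-1.0, -0.028, 0.0]]
contact_force: [1.0, -0.2, -1.8]
opening: 23.4
```

```bash
python3 q.py 6
```

```text
t 27.05 [517.9   64.24 172.19] [ 0.0283  0.0062 -0.9996] [ 0.7 -0.6 -1.3]
box (array([5.99807e+02, 1.00000e-03, 1.00000e-03]), array([0.028, 0.001, 0.002])) (array([-1.52039e+02,  1.00000e-03,  3.00000e-03]), array([0.012, 0.   , 0.001]))
blade x (array([ 5.25835e+02, -1.90000e-02,  2.60000e-02]), array([0.165, 0.014, 0.005])) y (array([-7.031e+01,  1.770e-01, -1.800e-02]), array([0.298, 0.079, 0.032])) tcp rel -0.02 5.38
rel slot: bottom (-106) -1.5 0.79  mid -0.46 0.07  band(-53) -0.13 -0.16
```

Still free. Going to the final depth.

>>> carry_out(plan=[{"slide": [0,0,-0.002],"dr": [0,0,0]},{"slide": [0,0,-0.004],"dr": [0,0,0]},{"slide": [0,0,-0.006],"dr": [0,0,0]},{"slide": [0,0,-0.008],"dr": [0,0,0]},{"slide": [0,0,-0.01],"dr": [0,0,0]},{"slide": [0,0,-0.01],"dr": [0,0,0]}])

```text
time_s: 27.65
ee_pos: [517.7, 64.2, 161.7]
eef_rot: [[0.028, -0.977, -0.211], [0.006, -0.211, 0.977], [-1.0, -0.028, -0.0]]
contact_force: [-0.3, -0.7, -1.0]
opening: 23.2
```

>>> carry_out(plan=[{"slide": [0,0,-0.002],"dr": [0,0,0]},{"slide": [0,0,-0.004],"dr": [0,0,0]},{"slide": [0,0,-0.006],"dr": [0,0,0]},{"slide": [0,0,-0.008],"dr": [0,0,0]},{"slide": [0,0,-0.009],"dr": [0,0,0]},{"slide": [0,0,-0.009],"dr": [0,0,0]},{"slide": [0,0,-0.009],"dr": [0,0,0]}])

```text
time_s: 28.35
ee_pos: [517.9, 64.3, 153.1]
eef_rot: [[0.028, -0.977, -0.211], [0.006, -0.211, 0.977], [-1.0, -0.029, 0.0]]
contact_force: [1.3, 0.5, -1.4]
opening: 23.4
```

```bash
cat > e.py <<'E'
from x import *
Z=[]
for i in range(6):
    a=cam("scene"); P=cloud(a); H,S,V=cv2.split(cv2.cvtColor(a["image"],cv2.COLOR_RGB2HSV)); X=P[...,:2]@ux; Y=P[...,:2]@uy; z=P[...,2]
    n=(abs(X-520)<35)&(abs(Y+52)<45)
    bl=n&(H>95)&(H<130)&(S>120); ye=n&(H>15)&(H<35)&(S>90)&(z>95)
    gr=(abs(X-570)<20)&(abs(Y+52)<60)&(abs(z-99)<8)
    Z.append([np.percentile(z[bl],2),np.percentile(z[bl],98),np.percentile(z[ye],2) if ye.any() else 0,np.percentile(z[ye],98) if ye.any() else 0,ye.sum(),np.median(z[gr])])
print("blue lo, hi, yellow lo, hi, n, box top:",np.mean(Z,0).round(1))
m=(P[...,1]>200)&(S>140)&(H>18)&(H<35)&(z>30)&(z<130); print("cover",rect(P,m))
m=(z>122)&(z<140)&(P[...,1]<-100)&(H<20)&(S>100)&(P[...,0]<700); print("spare",rect(P,m))
o=arm.get_obs(); print({k:np.round(o[k],3).tolist() for k in("time_s","ee_pos","eef_rot","joint_velocities","opening","contact_force")})
E
python3 e.py
```

```text
blue lo, hi, yellow lo, hi, n, box top: [127.8 179.6  95.9 492.   55.3  98.9]
cover n=418 c=(442.7,311.9) size=(81.0,135.0) ang=23.0 zmed=88.8 mean=[441.2 300.7  89.6]
spare n=169 c=(587.7,-309.1) size=(26.7,44.3) ang=15.3 zmed=129.3 mean=[ 589.7 -309.1  129. ]
{'time_s': 28.65, 'ee_pos': [517.887, 64.259, 153.173], 'eef_rot': [[0.028, -0.977, -0.211], [0.006, -0.211, 0.977], [-1.0, -0.029, 0.0]], 'joint_velocities': [-0.002, 0.001, -0.0, 0.002, -0.001, 0.001], 'opening': 23.055, 'contact_force': [-0.553, 0.698, -1.079]}
```

```bash
python3 -c "
from workcell import hand_in
print(hand_in())"
```

```text
the job is handed in; nothing more can be done
None
```

The job is done and handed in at about 29 s. The cover hangs by its handle on both prongs and was let go there. The blue carrier is held still in the slot, not touching the box, and the spare, screwdriver and cup were left alone.

- **Carrier depth:** the flange's underside reads about 29 mm above the box top. That puts the box top at about 51 mm on the blade, inside the 43–63 mm band.
- **At hand-in:** the only force on the wrist was about 1 N, the carrier's own weight, and the joints were at rest.
- **Cover and spare:** both still read where expected. I did not measure the screwdriver or cup at the end, but the arm never went near them.

**First insertion failed:** the blade hit the slot's chamfer with about 70 N, because the top camera had put it about 2.5 mm too far toward +x. I backed off, found the carrier tilted about 2° in the grip, and corrected both. The second try went in with no contact.

**Disagreements:**
- The two cameras differed by about 6 mm in y. I used the top camera for grasping and relative scene-camera fits for the insertion.
- The last tilt estimates scattered between about -0.6° and +1.5°, so the carrier is upright only to about 1°.
- The yellow band's upper edge could not be read cleanly in the final check, so the depth rests on the flange height and the commanded position.

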